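# Set the turret stop of a cut-off jig and butt the block against it

## Robot

A 6-joint arm with a two-finger parallel gripper is mounted at the origin on a cart in front of the work surface, level with it; the furniture and walls round the work are solid. World frame = base frame: x ahead of the robot, y to its left, z up, the work surface at z = 0. Lengths are in m, angles in rad, forces in N, time in s.
With the tool pointing down it reaches from about 0.25 to 0.775 m from the base axis. Payload 8.9 kg.
Tool frame: the origin (TCP) lies midway between the tips of the shut fingers; the grasp point (between the pads) lies 19 mm behind it; z points along the fingers, y is the line along which they close (so a half turn about z gives the same grasp; the last joint's range is limited). The gripper opens to 85 mm and grips with 20 to 120 N. Pads are 22 mm wide; open, the fingers measure 114 mm over their backs; the gripper's body (76 mm by 85 mm) begins 54 mm behind the grasp point. The pads swing forward as they close: fully open they stand 13 mm farther back than shut.
Start: joints at [-1.488, 0.291, -0.153, 1.127, 0, 1.431], TCP at [0.115, -0.512, 0.231] pointing down, gripper open.
Joint ranges: [-2.52, 2.52], [-0.91, 1.74], [-1.3, 1.37], [-1.96, 2.02], [-1.52, 1.47], [-3.14, 3.14]. Speed limits (rad/s): [2.22, 2.22, 2.79, 3.14, 3.14, 3.14].

## Interface

Orientations are given as a unit quaternion [w, x, y, z].
In Python, from workcell import arm gives the robot as it stands.
- The arm moves only by the shell command python3 nudge.py [FORCE], which reads ROWS from standard input. ROWS is 1 to 5 rows, one to a line, with the numbers parted by spaces; each row has 7 numbers: a rotation vector rx, ry, rz in rad, then dx, dy, dz in m, then the opening from 0.0 (shut) to 1.0 (fully open); each row shifts and turns the commanded pose from where the row before left it, along the tool's axes as they then stand; what a row does not reach is not made up. A row lasts 1/8 s, in which the tool goes at most 0.0625 m and 0.188 rad, less where a joint would pass 70% of its speed; a pose out of reach is approached as far as the arm can. The fingers move at their own pace and stop on an object; FORCE is the grip in N (left out, the last holds). Time passes only in rows, so rows that do not move let the fingers close. It prints the time, the measured TCP pose, the force, the opening and the grip force at its end. Input that does not fit is refused with a message, and nothing moves.
- arm.get_state(): the state, without advancing time (a new reading comes with each control period).
- arm.capture(name): name is "side" or "top" or "wrist"; returns the picture (400x640x3 uint8, red, green, blue); there is no depth.
- arm.camera_info(name): a dict with "mtx" (3x3 intrinsics, pixels), "pose" (4x4, takes a point from camera to world coordinates). Camera axes: x right, y down, z forward; pixel columns grow to the right and rows downward; lengths in m; the calibration is good to about 2 mm. A picture is of the moment at which its call begins: read the wrist's pose just before it. camera_info takes no time and is no camera call; for the wrist camera it gives the pose at the moment of the call.
- arm.close_job(): hands the job in; it is judged then, once.
The state is a dict: "time": time; "joint_positions": joint angles; "qvel": joint speeds; "joint_torque": joint torques, N m; "tool_pos": TCP position; "tcp_rot": TCP orientation; "ft_force": force on the tool from outside, world axes, zero at the start; "moment": the same for the moment, N m; "gripper_width": opening from 0.0 (shut) to 1.0 (fully open); "grip_force": force on a finger pad.
Only numpy, scipy, OpenCV 4.12 (cv2) and the standard library are available. Lean on these libraries where they do the work, as an engineer would, in place of code of your own. Each camera call takes 0.05 s, during which the arm holds its last target. There are 200 camera calls.

## Task

This hardwood block is to be sawn to the jig's shortest length. With a fingertip on the knurled wheel, rub the turret stop round, click by click, until its longest rod has clicked in at the bottom, the working place; do not push on the rods themselves. Then push the block, without picking it up, back flat against the fence and along it until its end meets that rod, and leave the other pieces and tools where they lie.

Things in the scene. Friction and masses are not known exactly. Their poses are not given: they have to be found in the camera images.
- jig: cut-off jig fixed on the table: plywood base 130x345x12 mm, hardwood fence along its far long side. Origin on the table, 35 mm before the fence; x points to the fence (away from the robot), y along it to the turret stop. Base x -75 to 55, y -172 to 172, top z = 12 mm. Fence face: plane x = 35 mm, y -165 to 85, top z = 44 mm; saw kerf at y = -3 mm.
- wheel_center (a point): centre of the knurled wheel of the turret stop, on its axis, which is level, along jig y. In the jig's frame: x = 12.5, y = 120, z = 42 mm. Wheel radius 26 mm, 15 mm wide; only the top of its rim stands 10 mm out of a slot in the grey housing (jig x -20 to 45, y 102 to 155, top z = 58 mm), so the rim's top is at z = 68 mm. A face plate of radius 21 mm carries the rods (y 92 to 101).
- turret (a joint): turn of the turret, rad, no end stops. 0 or a whole turn (6.28): longest rod at the bottom. Grows as the wheel's top is rubbed along jig +x, falls towards the robot (jig -x). A sprung ball clicks in every 1.047 rad: past half way it snaps on, short of that it springs back. About 1.5 N along the rim turns it; the knurling's friction is 1 to 1.4. Starts clicked in at any of the other five rods.
- stop_rods: the six steel rods, 6 mm thick, standing out of the face plate towards jig -y on a circle of radius 15 mm about the turret's axis, 60 degrees apart: one of 45 mm, the others 10 to 28 mm. They turn with the turret and are not to be pushed. Origin on the axis at jig y = 102 mm.
- long_tip (a point): middle of the free end of the longest rod (45 mm); moves with the turret, at jig y = 47 mm.
- stop_place (a point): fixed point where the longest rod's end is once it has clicked in at the bottom: jig x = 12.5, y = 47, z = 27 mm.
- block: loose planed hardwood block with a small hole in its top, 45x85x38 mm (x, y, z), 0.13 to 0.25 kg, lying on the jig's base before the fence, a little askew, 4 to 10 cm short of the longest rod's end. Origin: centre of its underside; y is its long axis, to the turret. Home against fence and rod its origin is at jig x = 12.5, y = 4.5, z = 12 mm.
- block_end (a point): middle of the block's end face (45 x 38 mm) that looks to the turret, 42.5 mm from the block's middle and 19 mm above its underside.
- hex_key: bystander: black hexagon key, 32 x 84 x 7 mm, on the jig's base at the robot's side of the turret housing. Origin: centre of its underside.
- sawn_piece: bystander: short sawn piece of wood, 30 x 48 x 22 mm, on the front strip of the jig's base near jig x = -50, y = 33 mm. Origin: centre of its underside.
- pencil: bystander: green pencil, 136 mm long, 7 mm thick, on the table behind the jig. Origin: centre of its underside.
- sanding_block: bystander: cork sanding block, 59 x 104 x 31 mm, on the table behind the jig. Origin: centre of its underside.
- small_piece: bystander: small sawn offcut, 22 x 50 x 18 mm, on the table before the jig. Origin: centre of its underside.

How it is judged:
By the outcome, as a careful person would: the job done as asked, in the order asked, and still so for the second after the job is handed in, with the robot touching nothing.
It also fails if it takes over 64 s, if anything falls off the work surface, if the arm or the gripper's body presses on something with over 40 N, if the wrist force passes 120 N, or if a joint passes its speed limit or range.

## Working session

There is one attempt and no reset: what is moved stays moved. The work goes in short steps, Python scripts to look and compute and a shell command to move; the robot and the scene stay as the last step left them, time stands still between calls to the robot, and variables do not carry over. Pictures are saved under pics/ and viewed, at most 10 in all, crops included, and the job is handed in when it is done.

```bash
ls; mkdir -p pics
python3 - <<'E'
from workcell import arm
import cv2,numpy as np
s=arm.get_state();print(s)
for n in("top","side"):
    i=arm.camera_info(n);print(n,np.round(i["mtx"],1).tolist(),np.round(i["pose"],3).tolist())
    cv2.imwrite(f"pics/{n}0.png",arm.capture(n)[:,:,::-1])
E
```

```text
nudge.py
pics
workcell.py
{'time': 0.0, 'joint_positions': array([-1.48827172e+00,  2.91273246e-01, -1.54132249e-01,  1.12673581e+00,
       -1.02667287e-05,  1.43146511e+00]), 'qvel': array([-1.30503095e-04, -4.34907017e-04, -1.17575853e-04,  3.59210324e-04,
       -8.61084449e-05,  6.20655438e-04]), 'joint_torque': array([ 2.29187601e-03, -5.37145901e+01,  3.31372118e+01,  1.62773259e-02,
       -1.10808044e-04, -5.19095295e-06]), 'tool_pos': array([ 0.11546752, -0.51167522,  0.23073377]), 'tcp_rot': array([-6.72361306e-04,  9.93853580e-01,  1.10700537e-01,  1.39669846e-05]), 'ft_force': array([-0.00508075,  0.77362197, -0.67212023]), 'moment': array([-0.00594847,  0.00083666, -0.01197491]), 'grip_force': 0.0, 'gripper_width': 0.9992010883760662}
top [[384.2, 0.0, 320.2], [0.0, 384.2, 199.0], [0.0, 0.0, 1.0]] [[-0.009, -0.993, 0.121, 0.472], [-1.0, 0.009, -0.0, -0.186], [-0.001, -0.121, -0.993, 0.889], [0.0, 0.0, 0.0, 1.0]]
side [[423.9, 0.0, 315.7], [0.0, 423.9, 194.3], [0.0, 0.0, 1.0]] [[-0.997, 0.051, -0.063, 0.602], [0.081, 0.606, -0.792, 0.497], [-0.002, -0.794, -0.608, 0.595], [0.0, 0.0, 0.0, 1.0]]
```

View pics/top0.png

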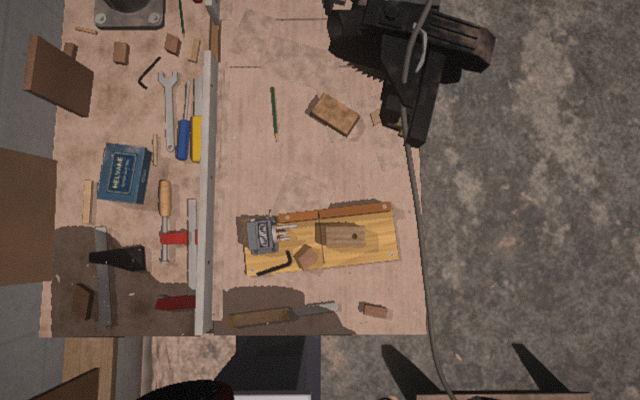

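View pics/side0.png

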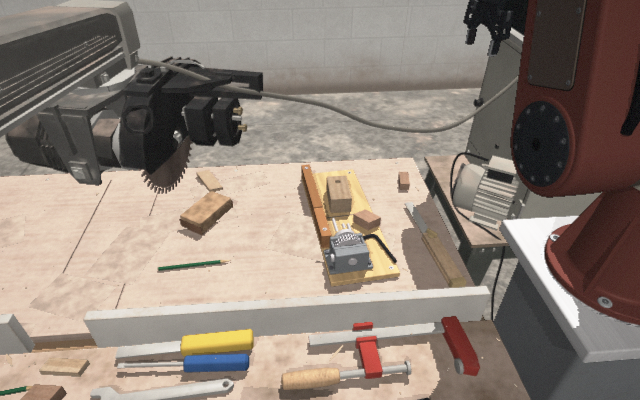

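Top view: the jig spans about (243–400, 203–277), with the turret at (262,235), rods at (275–298, 225–240) and the block at (342,236). The side view shows the same jig from the turret's end. I'll enlarge both.

Run:
```python
import cv2,numpy as np
t=cv2.imread("pics/top0.png")[195:285,235:405]; s=cv2.imread("pics/side0.png")[160:290,290:410]
cv2.imwrite("pics/c1.png",cv2.resize(t,None,fx=4.7,fy=4.7,interpolation=cv2.INTER_CUBIC))
cv2.imwrite("pics/c2.png",cv2.resize(s,None,fx=4.6,fy=4.6,interpolation=cv2.INTER_CUBIC))
```

```text
(no output)
```

View pics/c1.png

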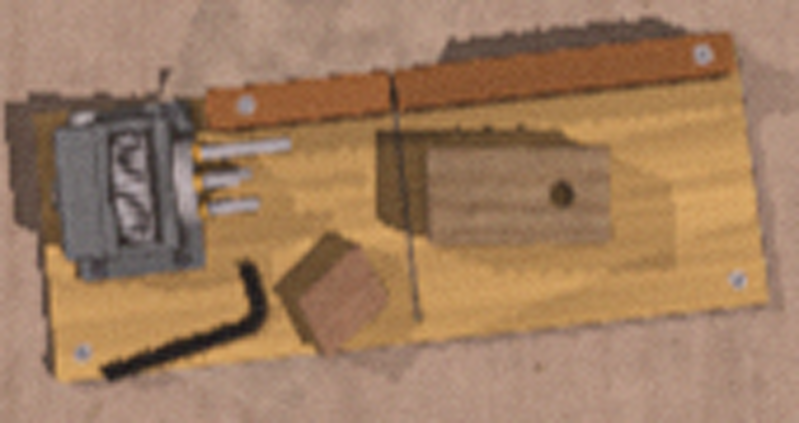

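View pics/c2.png

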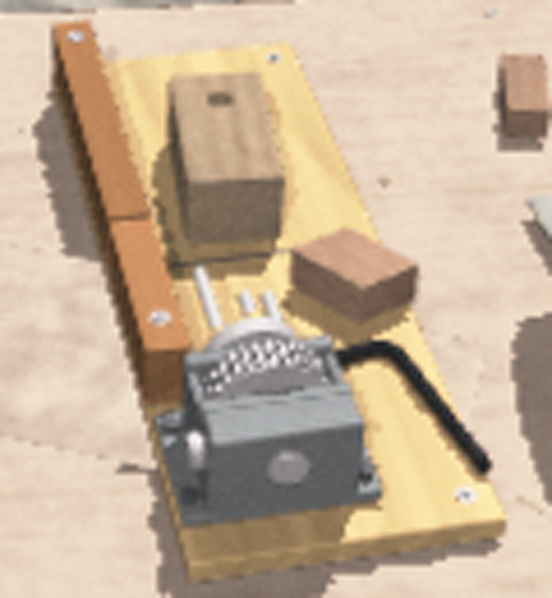

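The turret housing is at crop 1 (60–200, 105–275). The longest rod is on the fence side, with its end at about (290,147). The block's top corners are (428,150), (608,145), (612,240) and (432,246). I'll fit the jig pose from both views, then read the rod angle and block pose from it.

```bash
cat > h.py <<'E'
from workcell import arm
import numpy as np
from scipy.optimize import least_squares
I={n:arm.camera_info(n) for n in("top","side")}
def proj(n,P,i=None):
    i=i or I[n]; T=np.linalg.inv(i["pose"]); p=np.atleast_2d(P)@T[:3,:3].T+T[:3,3]; q=p@np.array(i["mtx"]).T
    return q[:,:2]/q[:,2:]
def crop(n,p): p=np.atleast_2d(np.array(p,float)); return p/4.7+[235,195] if n=="top" else p/4.6+[290,160]
def place(q,P):
    c,s=np.cos(q[2]),np.sin(q[2]); P=np.atleast_2d(P)
    return np.c_[q[0]+c*P[:,0]-s*P[:,1],q[1]+s*P[:,0]+c*P[:,1],P[:,2]]
E
python3 - <<'E'
from h import *
obs=[("top",(-75,172,12),(57,382)),("top",(-75,-172,12),(768,303)),("top",(35,-165,44),(736,74)),("top",(35,85,44),(207,129)),("top",(55,85,44),(205,90)),("top",(55,-165,44),(733,34)),
("side",(-75,172,12),(505,522)),("side",(-75,-172,12),(295,45)),("side",(35,85,44),(190,348)),("side",(55,85,44),(147,350)),("side",(35,-165,44),(92,22)),("side",(55,-165,44),(55,25))]
f=lambda q:np.concatenate([(proj(n,place(q,np.array(P)/1e3))-crop(n,c)).ravel() for n,P,c in obs])
r=least_squares(f,[.4,-.2,0]);J=r.x;print(J,np.round(r.fun.reshape(-1,2),1).tolist());np.save("J.npy",J)
for t in (60,120,180,240,300):
    a=np.radians(t);P=np.array([[12.5-15*np.sin(a),47,42-15*np.cos(a)]])/1e3
    print(t,[np.round((proj(n,place(J,P))-crop(n,0*P[:,:2]))[0]*k) for n,k in(("top",4.7),("side",4.6))])
c=[(22.5,42.5),(22.5,-42.5),(-22.5,-42.5),(-22.5,42.5)]
C=np.array([(x/1e3,y/1e3,.05) for x,y in c])
bo={"top":[(428,148),(609,145),(611,241),(432,246)],"side":[(183,180),(170,74),(265,74),(285,180)]}
for S in(("top",),("side",),("top","side")):
    r=least_squares(lambda q:np.concatenate([(proj(n,place(q,C))-crop(n,bo[n])).ravel() for n in S]),J)
    d=place([0,0,-J[2]],[[r.x[0]-J[0],r.x[1]-J[1],0]])[0]*1e3
    print(S,r.x,"in jig",d,np.degrees(r.x[2]-J[2]),np.abs(r.fun).max())
W=place(J,[[.0125,.120,.068],[.0125,.0045,.05]]);print(W,proj("top",W))
E
```

```text
[ 0.49731872 -0.18099204  0.09451249] [[-1.4, -0.5], [-0.7, 0.4], [-0.5, -0.2], [-0.7, -0.2], [-1.1, -1.0], [-1.0, -0.7], [0.6, -1.6], [0.1, -1.6], [0.7, -1.5], [-0.3, -0.7], [0.4, -1.6], [0.1, -1.5]]
60 [array([293., 196.]), array([255., 289.])]
120 [array([291., 195.]), array([256., 262.])]
180 [array([287., 166.]), array([227., 252.])]
240 [array([286., 139.]), array([197., 269.])]
300 [array([288., 141.]), array([196., 296.])]
('top',) [ 0.49148615 -0.24021582  0.01369892] in jig [-11.39559107 -58.40903384   0.        ] -4.630276785370879 0.5670856037161798
('side',) [ 0.4933744  -0.23331804 -0.03814323] in jig [ -8.86481755 -51.72023988   0.        ] -7.600613065425188 0.46932747924921614
('top', 'side') [ 0.49221201 -0.2384395  -0.01083837] in jig [-10.50533568 -56.70914458   0.        ] -6.036159830822179 1.8948511214211692
[[ 0.49843831 -0.06034795  0.068     ]
 [ 0.50933826 -0.17533247  0.05      ]] [[261.67531187 233.71164405]
 [315.73515797 228.48813806]]
```

In the side crop the longest rod's end sits at (197,269). That matches turret = 240°, so it needs two clicks towards jig +x. The block's end is about 60 mm short of the stop place. Next I align the tool with the jig's axes and go above the wheel.

```bash
cat > st.py <<'E'
from h import *
from scipy.spatial.transform import Rotation as R
J=np.load("J.npy"); s=arm.get_state(); p=np.array(s["tool_pos"])
d=place([0,0,-J[2]],[p-[J[0],J[1],0]])[0]*1e3
M=R.from_quat(np.roll(s["tcp_rot"],-1)).as_matrix()
F=place([0,0,-J[2]],[s["ft_force"]])[0]
print("t %.2f jig mm %s yaw err %.3f tilt %s F jig %s grip %.2f"%(s["time"],np.round(d,1),np.arctan2(M[1,0],M[0,0])-J[2],np.round(M[:2,2],3),np.round(F,1),s["gripper_width"]))
E
echo '0 0 0.128 0 0 0 0
0 0 0 0.0415 -0.0413 0 0
0 0 0 0.0415 -0.0413 0 0
0 0 0 0.0415 -0.0413 0 0
0 0 0 0.0415 -0.0413 0 0' | python3 nudge.py 20 | tail -3
echo '0 0 0 0.0415 -0.0413 0 0
0 0 0 0.0415 -0.0413 0 0
0 0 0 0.0415 -0.0413 0.02 0
0 0 0 0.0415 -0.0413 0.02 0
0 0 0 0.0415 -0.0413 0.02 0' | python3 nudge.py | tail -3
python3 st.py
```

```text
ft_force: [1.4, 0.0, -0.6]
gripper_width: -0.0
grip_force: 0.0
ft_force: [1.3, -1.5, 0.2]
gripper_width: 0.002
grip_force: 0.0
t 1.35 jig mm [-36.4  79.4 170.7] yaw err -0.001 tilt [ 0. -0.] F jig [ 1.2 -1.6  0.2] grip 0.00
```

```bash
echo '0 0 0 0.04 -0.0406 0 0
0 0 0 0 0 0.04 0
0 0 0 0 0 0 0' | python3 nudge.py >/dev/null; python3 st.py
python3 - <<'E'
from h import *
import cv2
i=arm.camera_info("wrist");im=arm.capture("wrist");J=np.load("J.npy")
print(np.round(i["pose"],3).tolist())
P=place(J,np.array([[12.5,120,68],[12.5,112.5,68],[12.5,127.5,68],[-20,102,58],[45,102,58],[45,155,58],[-20,155,58],[35,85,44]])/1e3)
q=proj("w",P,i);print(q.round())
v=im[:,:,::-1].copy()
for a in q: cv2.circle(v,tuple(int(round(z)) for z in a),3,(0,0,255),1)
cv2.imwrite("pics/w1.png",v)
E
```

```text
t 1.73 jig mm [  0.3 119.8 129.1] yaw err 0.001 tilt [-0.006  0.001] F jig [-0.7  0.5  1.2] grip -0.00
[[0.095, -0.95, -0.298, 0.562], [-0.995, -0.091, -0.027, -0.057], [-0.002, 0.299, -0.954, 0.271], [0.0, 0.0, 0.0, 1.0]]
[[313. 199.]
 [323. 200.]
 [303. 199.]
 [335. 233.]
 [336. 155.]
 [267. 155.]
 [271. 233.]
 [356. 165.]]
```

View pics/w1.png

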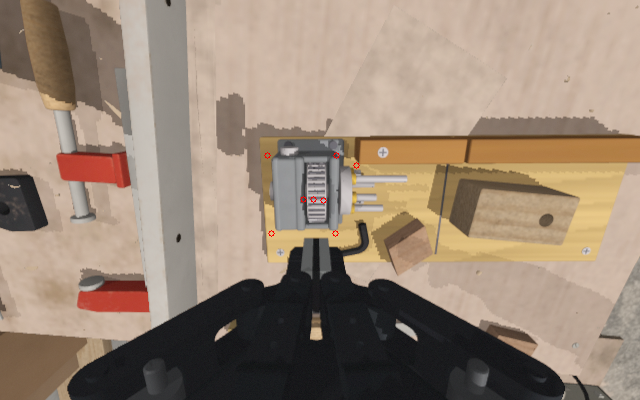

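The wheel shows at about (316,192), where I predicted (313,199), so the jig sits about 2 mm farther in x and 1.5 mm less in y than the fit. I'll correct that and come down to the rim.

```bash
python3 - <<'E'
from h import *
J=np.load("J.npy");J[:2]=place(J,[[.002,-.0015,0]])[0,:2];np.save("J.npy",J);print(J)
E
echo '0 0 0 0.006 0.001 0.045 0
0 0 0 0 0 0.008 0
0 0 0 0 0 0 0' | python3 nudge.py >/dev/null; python3 st.py
echo '0 0 0 0 0 0.003 0
0 0 0 0 0 0.003 0
0 0 0 0 0 0 0' | python3 nudge.py >/dev/null; python3 st.py
```

```text
[ 0.49945135 -0.1822966   0.09451249]
t 2.15 jig mm [  6.2 118.4  79.2] yaw err -0.002 tilt [-0.  0.] F jig [-0.3 -0.9  0.8] grip -0.00
t 2.52 jig mm [  6.5 118.8  72.6] yaw err -0.001 tilt [ 0. -0.] F jig [-0.6  0.2 -0.3] grip -0.00
```

```bash
for k in 1 2 ; do echo '0 0 0 0 0 0.0015 0
0 0 0 0 0 0 0' | python3 nudge.py >/dev/null; python3 st.py;done
echo '0 0 0 0 0 0.001 0
0 0 0 0 0 0 0' | python3 nudge.py >/dev/null; python3 st.py
echo '0 0 0 0 0 0.001 0
0 0 0 0 0 0 0' | python3 nudge.py >/dev/null; python3 st.py
```

```text
t 2.77 jig mm [  6.4 118.9  70.7] yaw err -0.001 tilt [-0.  0.] F jig [-0.1  0.3 -0.1] grip 0.00
t 3.02 jig mm [  6.3 118.9  69.2] yaw err -0.001 tilt [-0.  0.] F jig [-0.3 -0.7  0.8] grip -0.00
t 3.27 jig mm [  6.4 118.9  68.2] yaw err -0.001 tilt [-0.  0.] F jig [ 0.8 -1.  -0.6] grip -0.00
t 3.52 jig mm [  7.3 118.8  67.9] yaw err -0.001 tilt [0.002 0.   ] F jig [-0.5  1.3  5.6] grip -0.00
```

```bash
echo '0 0 0 0.004 0 0.0005 0
0 0 0 0.004 0 0 0' | python3 nudge.py >/dev/null; python3 st.py
echo '0 0 0 0.004 0 0 0
0 0 0 0.003 0 0 0' | python3 nudge.py >/dev/null; python3 st.py
echo '0 0 0 0.003 0 0 0
0 0 0 0 0 0 0' | python3 nudge.py >/dev/null; python3 st.py
cat > look.py <<'E'
from h import *
import cv2,sys
J=np.load("J.npy")
for n in("top","side"):
    v=arm.capture(n)[:,:,::-1]
    c=v[195:285,235:405] if n=="top" else v[190:270,320:420]
    cv2.imwrite(f"pics/{sys.argv[1]}_{n}.png",cv2.resize(c,None,fx=4,fy=4,interpolation=cv2.INTER_CUBIC))
a=cv2.imread(f"pics/{sys.argv[1]}_top.png");b=cv2.imread(f"pics/{sys.argv[1]}_side.png")
h=a.shape[0];b=cv2.copyMakeBorder(b,0,max(0,h-b.shape[0]),0,0,cv2.BORDER_CONSTANT)[:h]
b=cv2.resize(b,None,fx=.5,fy=.5) if a.shape[1]+b.shape[1]>1200 else b
cv2.imwrite(f"pics/{sys.argv[1]}.png",cv2.resize(np.hstack([a,b]),None,fx=.73,fy=.73))
E
python3 look.py r1
```

```text
t 3.77 jig mm [ 14.9 118.9  67.8] yaw err -0.001 tilt [ 0.001 -0.   ] F jig [-3.4  2.8 13.7] grip -0.00
t 4.03 jig mm [ 22.  118.9  67.6] yaw err -0.001 tilt [0.001 0.   ] F jig [-1.4  1.6  6.7] grip 0.00
t 4.28 jig mm [ 25.2 118.9  67.1] yaw err -0.001 tilt [0.001 0.   ] F jig [1.9 1.6 2.1] grip 0.00
```

View pics/r1.png

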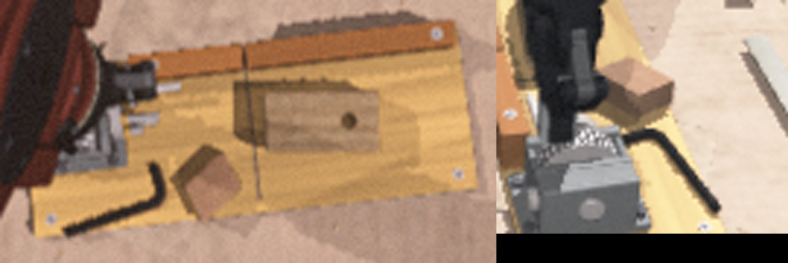

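The arm hides most of the turret from both cameras. I'll lift off, go back, and look with the wrist camera.

```bash
echo '0 0 0 0 0 -0.03 0
0 0 0 -0.0195 0 -0.03 0
0 0 0 0 0 0 0
0 0 0 0 0 0 0' | python3 nudge.py >/dev/null; python3 st.py
cat > wl.py <<'E'
from h import *
import cv2,sys
J=np.load("J.npy");i=arm.camera_info("wrist");v=arm.capture("wrist")[:,:,::-1].copy()
for t in (0,60,120,180,240,300):
    a=np.radians(t);P=np.array([[12.5-15*np.sin(a),47,42-15*np.cos(a)]])/1e3
    print(t,proj("w",place(J,P),i).round()[0])
cv2.imwrite(f"pics/{sys.argv[1]}.png",cv2.resize(v[110:270,240:480],None,fx=3,fy=3,interpolation=cv2.INTER_CUBIC))
E
python3 wl.py w2
```

```text
t 4.88 jig mm [  4.7 118.8 126.3] yaw err -0.001 tilt [-0. -0.] F jig [1.2 0.2 0.2] grip -0.00
0 [393. 192.]
60 [394. 208.]
120 [399. 214.]
180 [403. 202.]
240 [402. 184.]
300 [397. 180.]
```

View pics/w2.png

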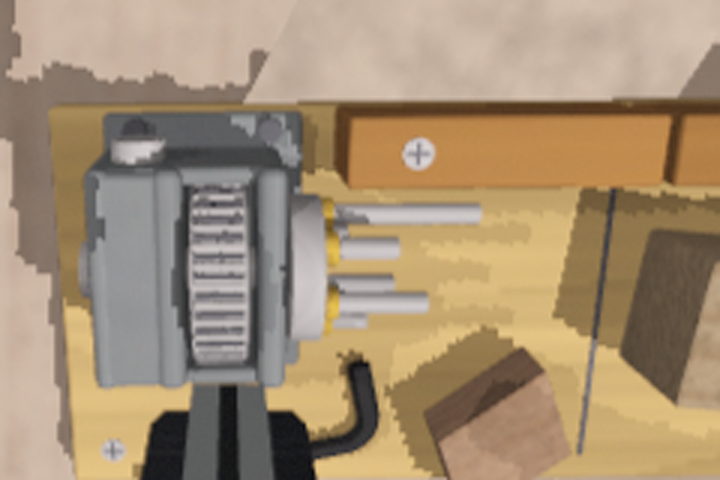

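Run:
```python
import cv2,numpy as np
from workcell import arm
im=cv2.imread("pics/w1.png")[150:230,330:420]; a=cv2.resize(im,None,fx=6,fy=6,interpolation=cv2.INTER_CUBIC)
w=cv2.imread("pics/w2.png")[130:360,270:540]; b=cv2.resize(w,None,fx=1.4,fy=1.4,interpolation=cv2.INTER_CUBIC)
c=cv2.imread("pics/side0.png")
arm_s=arm.capture("side")[:,:,::-1]; cv2.imwrite("pics/s2.png",arm_s)
s=np.hstack([cv2.resize(x[200:250,320:385],None,fx=3.6,fy=3.6,interpolation=cv2.INTER_CUBIC) for x in(c,arm_s)])
W=800;H=600;o=np.zeros((H,W,3),np.uint8)
a=cv2.resize(a,(400,356));o[:356,:400]=a;b=b[:356,:400];o[:b.shape[0],400:400+b.shape[1]]=b
o[380:380+s.shape[0],:s.shape[1]]=s;cv2.imwrite("pics/cmp.png",o)
```

```text
(no output)
```

View pics/cmp.png

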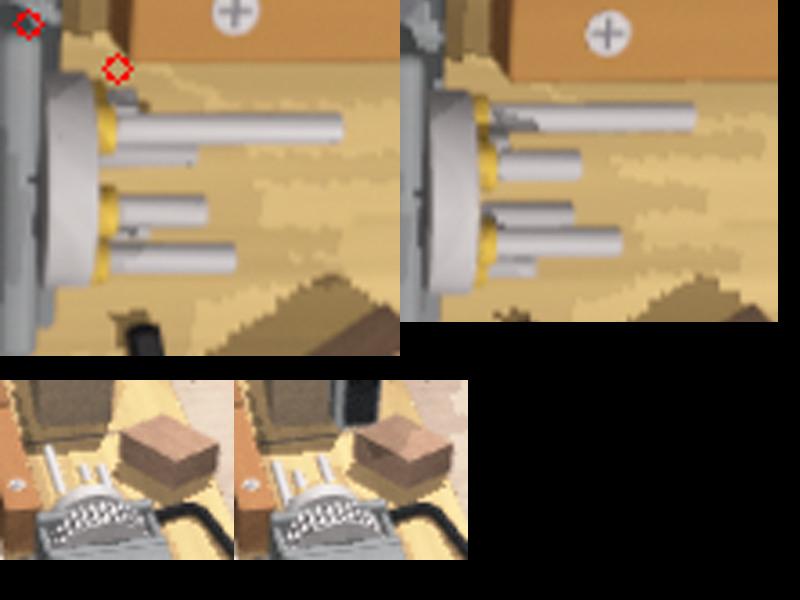

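The rods have moved from where they started but are not on a detent. The turret looks to be part way round, so I'll check whether it is still moving and fit its angle.

```bash
cat > fit.py <<'E'
from h import *
import cv2
J=np.load("J.npy")
def show(i,obs,dy=0):
    # obs: full-pixel of long-rod end, report residual vs angle
    for t in range(225,316,10):
        a=np.radians(t);P=np.array([[12.5-15*np.sin(a),47,42-15*np.cos(a)]])/1e3
        print(t,(proj("w",place(J,P),i)[0]).round(1),obs)
E
python3 - <<'E'
import subprocess
from fit import *
i=arm.camera_info("wrist");a=arm.capture("wrist").astype(int)
ref=cv2.cvtColor(cv2.imread("pics/s2.png"),cv2.COLOR_BGR2GRAY).astype(int)
b=arm.capture("side");b=cv2.cvtColor(b,cv2.COLOR_RGB2GRAY).astype(int)
print("side change",abs(ref-b)[200:250,320:385].max(),abs(ref-b)[200:250,320:385].mean())
show(i,(400,181))
E
```

```text
side change 30 1.6864615384615385
225 [403.1 187.7] (400, 181)
235 [402.5 185. ] (400, 181)
245 [401.8 182.7] (400, 181)
255 [401. 181.] (400, 181)
265 [400.2 179.7] (400, 181)
275 [399.3 179. ] (400, 181)
285 [398.3 178.9] (400, 181)
295 [397.4 179.2] (400, 181)
305 [396.6 180.1] (400, 181)
315 [395.8 181.5] (400, 181)
```

```bash
python3 - <<'E'
from fit import *
i=arm.camera_info("wrist")
for t in range(236,306,4):
    a=np.radians(t+60*np.arange(6));P=np.c_[12.5-15*np.sin(a),[47]+[75]*5,42-15*np.cos(a)]/1e3
    q=proj("w",place(J,P),i); print(t,[f"{(x-240)*3:.0f},{(y-110)*3:.0f}" for x,y in q])
E
python3 st.py
```

```text
236 ['487,224', '374,208', '367,242', '368,292', '377,313', '385,280']
240 ['487,222', '373,209', '367,246', '369,295', '378,312', '385,276']
244 ['486,219', '373,210', '367,249', '369,298', '378,312', '385,272']
248 ['485,217', '372,212', '367,253', '370,300', '379,311', '385,268']
252 ['484,214', '371,213', '367,256', '370,302', '379,309', '385,264']
256 ['483,213', '371,215', '367,260', '371,304', '380,308', '385,260']
260 ['482,211', '370,217', '367,263', '371,306', '381,306', '385,257']
264 ['481,210', '370,219', '367,267', '372,308', '381,304', '385,253']
268 ['480,208', '369,222', '367,270', '372,309', '382,302', '385,249']
272 ['479,208', '369,224', '367,273', '373,311', '382,299', '385,245']
276 ['478,207', '369,227', '367,277', '374,312', '383,296', '385,241']
280 ['476,207', '368,230', '367,280', '374,312', '383,293', '385,237']
284 ['475,207', '368,233', '367,283', '375,313', '384,290', '384,234']
288 ['474,207', '368,236', '368,286', '376,313', '384,287', '384,231']
292 ['473,207', '367,239', '368,289', '376,313', '384,283', '383,227']
296 ['472,208', '367,242', '368,292', '377,313', '385,280', '383,224']
300 ['471,209', '367,246', '369,295', '378,312', '385,276', '383,222']
304 ['470,210', '367,249', '369,298', '378,312', '385,272', '382,219']
t 5.08 jig mm [  4.7 119.  126. ] yaw err -0.001 tilt [-0.001  0.   ] F jig [-0.4  0.2 -0.1] grip -0.00
```

The rod rows fit a turret angle of about 270°: it is balanced at the halfway peak, so the first rub gave exactly half a click. A short second rub should complete it.

```bash
echo '0 0 0 0.002 0 0.04 0
0 0 0 0 0 0.015 0
0 0 0 0 0 0.002 0
0 0 0 0 0 0 0' | python3 nudge.py >/dev/null; python3 st.py
echo '0 0 0 0 0 0.0015 0
0 0 0 0 0 0 0' | python3 nudge.py >/dev/null; python3 st.py
echo '0 0 0 0 0 0.001 0
0 0 0 0 0 0 0' | python3 nudge.py >/dev/null; python3 st.py
```

```text
t 5.58 jig mm [  7.3 118.7  70.3] yaw err -0.001 tilt [ 0. -0.] F jig [-0.   0.1 -0.1] grip 0.00
t 5.83 jig mm [  7.3 118.7  68.8] yaw err -0.001 tilt [ 0.001 -0.   ] F jig [-0.1 -0.2  0.3] grip -0.00
t 6.08 jig mm [  7.5 118.7  67.9] yaw err -0.001 tilt [ 0.001 -0.   ] F jig [0.2 1.4 4.8] grip 0.00
```

```bash
echo '0 0 0 0.003 0 0.0005 0
0 0 0 0.003 0 0 0
0 0 0 0.003 0 0 0
0 0 0 0 0 0 0' | python3 nudge.py >/dev/null; python3 st.py
echo '0 0 0 0 0 -0.03 0
0 0 0 -0.009 0 -0.03 0
0 0 0 0 0 0 0
0 0 0 0 0 0 0' | python3 nudge.py >/dev/null; python3 st.py
cat > auto.py <<'E'
# fit turret angle: compare wrist picture with rendered rods (bright, low-saturation) using known lengths
from fit import *
import sys
i=arm.camera_info("wrist");v=arm.capture("wrist")[:,:,::-1];cv2.imwrite(f"pics/{sys.argv[1]}.png",v)
hsv=cv2.cvtColor(v,cv2.COLOR_BGR2HSV);m=hsv[:,:,1]<60
for y in (54,60,66,70,76):   # columns across rods: which rows are steel
    P=place(J,np.array([[-30,y,42],[50,y,42]])/1e3);a,b=proj("w",P,i)
    c=int(round((a[0]+b[0])/2));r=np.arange(155,230);g=m[155:230,c]
    e=np.flatnonzero(np.diff(np.r_[0,g.astype(int),0]));print(y,c,[(int(155+p),int(155+q-1)) for p,q in e.reshape(-1,2)])
E
python3 auto.py w3
```

```text
t 6.58 jig mm [ 17.5 118.8  67.9] yaw err -0.000 tilt [0.003 0.   ] F jig [1.5 2.2 8.6] grip 0.00
t 7.08 jig mm [  6.8 118.9 126.4] yaw err -0.001 tilt [-0.  0.] F jig [-0.6 -0.1  0. ] grip 0.00
54 389 [(181, 187)]
60 382 [(159, 167), (181, 187), (204, 210)]
66 375 [(161, 167), (181, 187), (204, 210)]
70 371 [(181, 192), (204, 215)]
76 363 [(181, 192), (204, 215), (217, 220)]
```

The rod rows now match about 300°, and Fx turned positive at the end of the rub, so it snapped on. One longer rub with a little more pressure should bring the last click.

```bash
echo '0 0 0 -0.0035 0 0.04 0
0 0 0 0 0 0.016 0
0 0 0 0 0 0.0025 0
0 0 0 0 0 0.001 0
0 0 0 0 0 0 0' | python3 nudge.py >/dev/null; python3 st.py
echo '0 0 0 0.001 0 0.0005 0
0 0 0 0.003 0 0.0005 0
0 0 0 0.004 0 0 0' | python3 nudge.py >/dev/null; python3 st.py
echo '0 0 0 0.004 0 0 0
0 0 0 0.004 0 0 0' | python3 nudge.py >/dev/null; python3 st.py
echo '0 0 0 0.003 0 0 0
0 0 0 0.002 0 0 0' | python3 nudge.py >/dev/null; python3 st.py
```

```text
t 7.75 jig mm [  3.7 119.4  67.7] yaw err -0.000 tilt [0.    0.001] F jig [-3.2  3.8 16.4] grip -0.00
t 8.12 jig mm [ 12.6 119.5  67.6] yaw err -0.000 tilt [0.002 0.001] F jig [-3.   6.  26.8] grip -0.00
t 8.38 jig mm [ 21.  119.5  67.4] yaw err -0.000 tilt [0.003 0.001] F jig [ 0.3  4.6 16. ] grip -0.00
t 8.62 jig mm [ 25.8 119.5  66.6] yaw err -0.000 tilt [0.002 0.002] F jig [3.5 4.3 7.2] grip -0.00
```

Fx went positive, so it looks to be past the peak. I'll lift off and look.

```bash
echo '0 0 0 0 0 -0.03 0
0 0 0 -0.019 0 -0.03 0
0 0 0 0 0 0 0
0 0 0 0 0 0 0' | python3 nudge.py >/dev/null; python3 st.py; python3 wl.py w4; python3 auto.py w4f
```

```text
t 9.12 jig mm [  5.3 118.9 125.5] yaw err -0.001 tilt [-0.001  0.   ] F jig [-0.1 -1.  -0.1] grip 0.01
0 [393. 193.]
60 [395. 209.]
120 [399. 215.]
180 [404. 203.]
240 [402. 185.]
300 [397. 181.]
54 390 [(191, 196)]
60 383 [(158, 165), (191, 196)]
66 376 [(158, 165), (184, 196)]
70 371 [(184, 196), (214, 220)]
76 364 [(180, 196), (203, 209), (214, 220)]
```

View pics/w4.png

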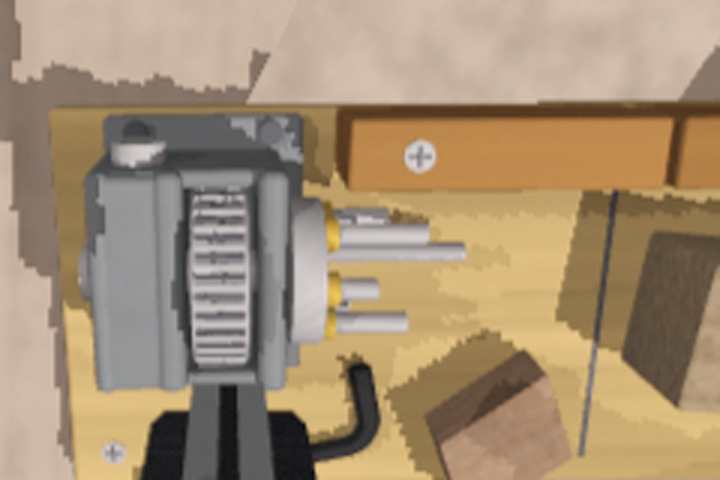

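The rod now ends at about (395,194) in the full picture, against a prediction of (393,193) for turret 0. All the other rods sit on detent rows too, so the longest rod has clicked in at the bottom. Next I'll push the block's near face, going round the other pieces to jig (-53,-57).

```bash
echo '0 0 0 -0.015 0.045 -0.01 0
0 0 0 -0.015 0.045 0 0
0 0 0 -0.015 0.045 0 0
0 0 0 -0.0133 0.041 0 0
0 0 0 0 0 0 0' | python3 nudge.py >/dev/null; python3 st.py
python3 - <<'E'
from fit import *
i=arm.camera_info("wrist");v=arm.capture("wrist")[:,:,::-1];cv2.imwrite("pics/w5.png",v)
side=arm.capture("side")[:,:,::-1];cv2.imwrite("pics/s5.png",side)
for P in ([-10,-56,50],[-53,-57,30],[-50,33,34]): print(P,proj("w",place(J,np.array([P])/1e3),i).round())
E
```

```text
t 9.85 jig mm [-53.8 -59.3 135.3] yaw err -0.004 tilt [-0.001  0.   ] F jig [ 0.1 -0.2 -0.2] grip -0.00
[-10, -56, 50] [[309. 154.]]
[-53, -57, 30] [[311. 198.]]
[-50, 33, 34] [[212. 196.]]
```

View pics/w5.png

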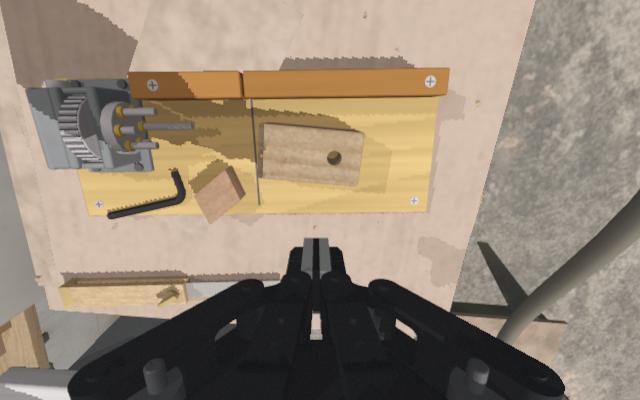

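The wrist view shows the block's top centre at (311,155), against a predicted (309,154), so the estimate holds. The longest rod points out at the bottom, with its end at (193,127). Now I'll go down in front of the block and push it to the fence.

```bash
echo '0 0 0 0 0 0.05 0
0 0 0 0 0 0.04 0
0 0 0 0 0 0.018 0
0 0 0 0 0 0 0' | python3 nudge.py >/dev/null; python3 st.py
echo '0 0 0 0.004 0 0 0
0 0 0 0.004 0 0 0
0 0 0 0.003 0 0 0' | python3 nudge.py >/dev/null; python3 st.py
echo '0 0 0 0.004 0 0 0
0 0 0 0.004 0 0 0
0 0 0 0.004 0 0 0' | python3 nudge.py >/dev/null; python3 st.py
```

```text
t 10.45 jig mm [-53.6 -54.9  26.9] yaw err 0.001 tilt [-0.003  0.002] F jig [ 0.  -0.6 -0.6] grip -0.00
t 10.82 jig mm [-41.5 -57.4  29. ] yaw err -0.001 tilt [ 0.001 -0.001] F jig [-1.8  0.2  0.9] grip -0.00
t 11.20 jig mm [-29.8 -57.2  28.4] yaw err -0.001 tilt [-0. -0.] F jig [-2.2  0.2  2.3] grip 0.00
```

```bash
echo '0 0 0 0.003 0 0 0
0 0 0 0.003 0 0 0' | python3 nudge.py >/dev/null; python3 st.py
echo '0 0 0 0.002 0 0 0
0 0 0 0.001 0 0 0' | python3 nudge.py >/dev/null; python3 st.py
echo '0 0 0 0.001 0 0 0
0 0 0 0 0 0 0' | python3 nudge.py >/dev/null; python3 st.py
```

```text
t 11.45 jig mm [-23.9 -57.   28.2] yaw err -0.001 tilt [-0.  0.] F jig [-2.2 -0.2  2.2] grip 0.00
t 11.70 jig mm [-21.2 -57.2  28.2] yaw err -0.001 tilt [-0.001 -0.   ] F jig [-5.2 -0.7  3.6] grip -0.00
t 11.95 jig mm [-21.2 -57.1  28.2] yaw err -0.001 tilt [-0.002 -0.   ] F jig [-7.2 -1.1  4.4] grip -0.00
```

```bash
echo '0 0 0 -0.008 0 0 0
0 0 0 0 0 -0.05 0
0 0 0 0.015 0.034 0 0
0 0 0 0.027 0.038 0 0
0 0 0 0 0 0 0' | python3 nudge.py >/dev/null; python3 st.py
echo '0 0 0 0 0 0.04 0
0 0 0 0 0 0.01 0
0 0 0 0 0 0 0' | python3 nudge.py >/dev/null; python3 st.py
```

```text
t 12.57 jig mm [  15.6 -131.8   78.3] yaw err -0.002 tilt [ 0.003 -0.002] F jig [ 0.7 -0.1 -0.8] grip -0.00
t 12.95 jig mm [  13.4 -128.3   28. ] yaw err -0.000 tilt [-0.001  0.001] F jig [0.7 0.  0.6] grip -0.00
```

```bash
for k in 1 2 3; do
echo '0 0 0 0 -0.005 0 0
0 0 0 0 -0.005 0 0
0 0 0 0 -0.005 0 0' | python3 nudge.py >/dev/null; python3 st.py; done
echo '0 0 0 0 -0.005 0 0
0 0 0 0 -0.005 0 0
0 0 0 0 -0.004 0 0' | python3 nudge.py >/dev/null; python3 st.py
```

```text
t 13.32 jig mm [  14.3 -113.9   29. ] yaw err -0.000 tilt [ 0.001 -0.001] F jig [-0.5  0.5 -0. ] grip -0.00
t 13.70 jig mm [ 14.1 -99.4  28.6] yaw err -0.001 tilt [ 0.    -0.001] F jig [-1.5 -2.8  2.7] grip 0.00
t 14.07 jig mm [ 14.  -83.8  28.3] yaw err -0.001 tilt [0. 0.] F jig [-0.4 -3.8  1.6] grip -0.00
t 14.45 jig mm [ 14.  -69.7  28.3] yaw err -0.001 tilt [-0.  0.] F jig [-0.8 -2.8  2.3] grip 0.00
```

```bash
echo '0 0 0 0 -0.004 0 0
0 0 0 0 -0.004 0 0
0 0 0 0 -0.003 0 0' | python3 nudge.py >/dev/null; python3 st.py
echo '0 0 0 0 -0.002 0 0
0 0 0 0 -0.002 0 0' | python3 nudge.py >/dev/null; python3 st.py
echo '0 0 0 0 -0.0015 0 0
0 0 0 0 -0.0015 0 0' | python3 nudge.py >/dev/null; python3 st.py
```

```text
t 14.82 jig mm [ 13.9 -58.9  28.3] yaw err -0.001 tilt [-0. -0.] F jig [-1.  -3.   1.6] grip 0.00
t 15.07 jig mm [ 13.9 -55.1  28.3] yaw err -0.001 tilt [-0. -0.] F jig [-1.  -3.1  2.2] grip 0.01
t 15.32 jig mm [ 13.9 -52.1  28.3] yaw err -0.001 tilt [-0. -0.] F jig [-3.  -4.   1.9] grip 0.00
```

```bash
for k in 1 2 3 4; do echo '0 0 0 0 -0.001 0 0
0 0 0 0 -0.0005 0 0' | python3 nudge.py >/dev/null; python3 st.py;done
```

```text
t 15.57 jig mm [ 13.9 -50.6  28.3] yaw err -0.001 tilt [-0. -0.] F jig [-3.4 -4.7  1.8] grip 0.00
t 15.82 jig mm [ 13.9 -50.3  28.4] yaw err -0.001 tilt [-0.    -0.002] F jig [-3.6 -9.3  1.3] grip 0.00
t 16.07 jig mm [ 13.9 -50.1  28.6] yaw err -0.002 tilt [-0.    -0.005] F jig [ -5.4 -14.    0.2] grip 0.00
t 16.32 jig mm [ 13.9 -49.8  28.9] yaw err -0.003 tilt [ 0.    -0.007] F jig [ -7.4 -19.2   1.1] grip 0.00
```

The block has met the rod: y stopped at -50.3 and the force rose. I'll back off and press the near face to the fence once more to make sure it is flat.

```bash
echo '0 0 0 0 0.012 0 0
0 0 0 0 0.005 -0.05 0
0 0 0 -0.03 0 -0.005 0
0 0 0 -0.03 -0.025 0 0
0 0 0 0 -0.025 0 0' | python3 nudge.py >/dev/null; python3 st.py
echo '0 0 0 0 0 0 0
0 0 0 0 0 0.03 0
0 0 0 0 0 0.024 0
0 0 0 0 0 0 0' | python3 nudge.py >/dev/null; python3 st.py
```

```text
t 16.95 jig mm [-47.9 -11.5  83. ] yaw err -0.002 tilt [-0.001  0.003] F jig [ 0.3  0.4 -0.2] grip 0.00
t 17.45 jig mm [-46.7 -12.6  27.9] yaw err -0.001 tilt [-0.002  0.002] F jig [ 0.1 -0.2  0.9] grip 0.00
```

```bash
echo '0 0 0 0.002 0.007 0 0
0 0 0 0.008 0 0 0
0 0 0 0.008 0 0 0
0 0 0 0.004 0 0 0
0 0 0 0 0 0 0' | python3 nudge.py >/dev/null; python3 st.py
echo '0 0 0 0.0015 0 0 0
0 0 0 0.001 0 0 0' | python3 nudge.py >/dev/null; python3 st.py
echo '0 0 0 0.001 0 0 0
0 0 0 0.0 0 0 0' | python3 nudge.py >/dev/null; python3 st.py
```

```text
t 18.07 jig mm [-23.6 -20.   29.4] yaw err -0.000 tilt [ 0. -0.] F jig [-1.1 -0.4 -0.1] grip -0.01
t 18.32 jig mm [-21.5 -20.1  29.3] yaw err -0.001 tilt [-0.  0.] F jig [-0.   0.3 -0.6] grip 0.00
t 18.57 jig mm [-21.5 -20.   29.2] yaw err -0.001 tilt [-0.002 -0.   ] F jig [-5.  -0.4  3.5] grip -0.00
```

It's flat against the fence, at the same -21.5 as before. One last light touch on the end will confirm it meets the rod.

```bash
echo '0 0 0 -0.012 0 0 0
0 0 0 -0.01 0.01 -0.055 0
0 0 0 0.015 0.03 0 0
0 0 0 0.035 0.012 0 0
0 0 0 0.006 0 0 0' | python3 nudge.py >/dev/null; python3 st.py
echo '0 0 0 0 0 0 0
0 0 0 0 0 0.035 0
0 0 0 0 0 0.019 0
0 0 0 0 0 0 0' | python3 nudge.py >/dev/null; python3 st.py
```

```text
t 19.20 jig mm [ 14.8 -73.3  84.4] yaw err -0.001 tilt [ 0.002 -0.001] F jig [-0.5  0.2  0.7] grip 0.00
t 19.70 jig mm [ 11.4 -70.7  29. ] yaw err -0.001 tilt [-0.003  0.002] F jig [-0.2  0.4  0.8] grip -0.00
```

```bash
echo '0 0 0 0 -0.008 0 0
0 0 0 0 -0.008 0 0
0 0 0 0 -0.003 0 0
0 0 0 0 0 0 0' | python3 nudge.py >/dev/null; python3 st.py
echo '0 0 0 0 -0.001 0 0
0 0 0 0 0 0 0' | python3 nudge.py >/dev/null; python3 st.py
echo '0 0 0 0 -0.001 0 0
0 0 0 0 0 0 0' | python3 nudge.py >/dev/null; python3 st.py
```

```text
t 20.20 jig mm [ 13.7 -52.9  30.7] yaw err -0.000 tilt [ 0. -0.] F jig [-0.6 -1.   0.4] grip -0.00
t 20.45 jig mm [ 13.5 -52.2  30.3] yaw err -0.001 tilt [0. 0.] F jig [-0.6  0.2 -0.5] grip 0.00
t 20.70 jig mm [ 13.5 -51.1  30.2] yaw err -0.001 tilt [-0.  0.] F jig [-0.   0.3  0.3] grip 0.00
```

```bash
echo '0 0 0 0 -0.001 0 0
0 0 0 0 0 0 0' | python3 nudge.py >/dev/null; python3 st.py
echo '0 0 0 0 -0.001 0 0
0 0 0 0 0 0 0' | python3 nudge.py >/dev/null; python3 st.py
```

```text
t 20.95 jig mm [ 13.5 -50.5  30.3] yaw err -0.001 tilt [ 0.    -0.001] F jig [-1.1 -2.8  0.1] grip -0.00
t 21.20 jig mm [ 13.5 -50.3  30.6] yaw err -0.001 tilt [ 0.    -0.002] F jig [-1.4 -5.4 -0.6] grip 0.00
```

```bash
echo '0 0 0 0 0.012 0 0
0 0 0 0 0.005 -0.05 0
0 0 0 -0.03 0 -0.054 0
0 0 0 -0.038 -0.003 0 0
0 0 0 0 0 0 0' | python3 nudge.py >/dev/null; echo '0 0 0 0 0 0 0
0 0 0 0 0 0 0' | python3 nudge.py >/dev/null; python3 st.py
python3 - <<'E'
from fit import *
i=arm.camera_info("wrist");v=arm.capture("wrist")[:,:,::-1];cv2.imwrite("pics/w6.png",v)
def unp(p,z=.05):
    T=i["pose"];d=T[:3,:3]@np.linalg.solve(i["mtx"],[p[0],p[1],1]);P=T[:3,3]+d*(z-T[2,3])/d[2]
    return place([0,0,-J[2]],[P-[J[0],J[1],0]])[0][:2]*1e3
def hole(im,c,r=25):
    g=cv2.cvtColor(im,cv2.COLOR_BGR2GRAY)[c[1]-r:c[1]+r,c[0]-r:c[0]+r]
    m=(g<75).astype(np.uint8);n,l,s,ct=cv2.connectedComponentsWithStats(m)
    return [(s[k][4],ct[k]+[c[0]-r,c[1]-r]) for k in range(1,n) if s[k][4]>30]
w5=cv2.imread("pics/w5.png");o=hole(w5,(334,158),18);print("old",[(a,c.round(1),unp(c)) for a,c in o])
for P in([12.5,4.5,50],[35,47,50],[35,-38,50],[-10,-38,50],[-10,47,50]): print(P,proj("w",place(J,np.array([P])/1e3),i).round()[0])
c=unp((334,158)); th=np.radians(6)
rel=place([0,0,th],[[c[0]+10.5,c[1]+57,0]])[0]; h=np.array([[12.5+rel[0],4.5+rel[1],50]])/1e3
e=proj("w",place(J,h),i)[0].round().astype(int);print("expect",e,(h*1e3)[0,:2]);print([(a,q.round(1),unp(q)) for a,q in hole(v,e,18)])
# block outline vs base: hue/sat along lines through home centre
hsv=cv2.cvtColor(v,cv2.COLOR_BGR2HSV)
for y in(-60,-50,-44,-41,-38,-35,-32,-20): 
    q=proj("w",place(J,np.array([[20,y,50]])/1e3),i)[0].round().astype(int);print(y,q,hsv[q[1],q[0]])
E
```

```text
t 22.07 jig mm [-53.9 -63.2 133.9] yaw err -0.000 tilt [-0.  0.] F jig [-0.2 -0.6  0.6] grip 0.00
old [(np.int32(55), array([334.2, 159.2]), array([-14.04832665, -80.39773441]))]
[12.5, 4.5, 50] [227. 125.]
[35, 47, 50] [168.  95.]
[35, -38, 50] [280.  95.]
[-10, -38, 50] [282. 154.]
[-10, 47, 50] [177. 154.]
expect [257 126] [ 12.34240665 -18.89129707]
[(np.int32(130), array([252.3, 126.7]), array([ 11.53309531, -15.49629739]))]
-60 [309 115] [ 19 113 206]
-50 [296 115] [ 19 111 205]
-44 [288 115] [ 20 111 204]
-41 [284 115] [ 17  84 125]
-38 [280 115] [ 17  87 185]
-35 [277 115] [ 17  83 187]
-32 [273 115] [ 17  86 180]
-20 [257 115] [ 15  92 114]
```

```bash
python3 -c "
from workcell import arm
print(arm.close_job())"
```

```text
the job is handed in; nothing more can be done
None
```

The job is handed in after about 22 s of robot time: the longest rod clicked in at the bottom by rubbing the wheel, then the block was pushed flat to the fence and along it until it met that rod; I planned the moves clear of the other pieces but did not re-measure them.

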